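Pack the cold plug and stand the round flask on its chilled stand

TASK

Get the chilled stand ready and set the sample on it: take the steel packing rod with the orange grip, push the blue cold plug down the white stand with it until it bottoms out, press it home firmly for a moment, and stand the rod back in its grey holder. Then take the amber round-bottomed flask out of its slanted nest and set it gently in the cup at the top of the stand, standing upright and left free. Use only the rod on the plug, do not drop the flask, and leave the other things on the bench where they are.

Things in the scene. Friction and masses are not known exactly. Their poses are not given: they have to be found in the camera images.
- flask: Amber round-bottomed flask, 70-140 g: ball 54 mm across, straight neck 22 mm across, blue stopper 18 mm across. Origin: ball's centre; own z up the neck (neck from 25 to 66 mm, stopper 66 to 74 mm). Starts in the nest, neck leaning 35 degrees from vertical, roughly away from the robot (within 40 degrees either side). Its thick bottom puts the weight just below the ball's centre, but friction holds it at about the lean at which it is let go.
- nest: Fixed white slanted ring cup on a grey base plate 100 x 90 x 12 mm, holding the flask; origin on the bench under the centre of the flask's ball, which lies 65 mm above it. Own +x is the side to which the neck leans. The cup only reaches the lower part of the ball, so the flask lifts out along its neck or straight up.
- stand: Fixed chilled stand: white upright tube 42 mm in diameter, 100 mm tall, on an aluminium disc 90 mm in diameter and 8 mm thick; the top 20 mm flare out to a cup 52 mm in outer diameter. Bore 30 mm in diameter, widening over the top 20 mm to 40 mm at the rim; its floor is 10 mm above the bench. Origin at the centre of the underside.
- stand_mouth (a point): Centre of the stand's rim, 100 mm above the bench. The flask's ball rests on the rim's inner edge, the ball's centre then 18 mm above this point. Open the fingers so that they do not push the neck aside.
- plug (a joint): Travel of the blue cold plug (26 mm in diameter, 40 mm long) down the stand's bore, in m: 0 with its top level with the rim, 0.050 bottomed out (top 50 mm below the rim). Starts 0 to 0.020. It slides stiffly (about 4 N) and stays where it is left. When it has bottomed out press on with about 12 N for half a second.
- plug_top (a point): Centre of the plug's top face, z up.
- rod: Loose packing rod, 80 g, 131 mm long: steel shaft 14 mm in diameter from 0 to 75 mm, square orange grip 22 x 22 mm (flats facing own x and y) from 75 to 125 mm, then a round cap 20 mm across, 6 mm thick. Origin at the centre of its flat foot, z up along the rod. Starts upright in the holder.
- holder: Fixed grey round rod holder: tube 32 mm in diameter, 60 mm tall, on a disc 84 mm in diameter. Hole 20 mm in diameter, flaring over the top 15 mm to 30 mm at the mouth; its floor is 10 mm above the bench. Origin at the centre of the underside.
- holder_floor (a point): Centre of the floor of the holder's hole, 10 mm above the bench, where the rod's foot stands.
- vial: Bystander: clear bottle, 40 mm in diameter, 75 mm tall, blue cap; origin at the centre of its underside.
- jar: Bystander: amber jar, 48 mm in diameter, 70 mm tall, white lid; origin at the centre of its underside.
- logger: Bystander: white temperature logger, 45 x 75 x 24 mm, with a dark screen; origin at the centre of its underside.
- icepack: Bystander: blue ice pack, 70 x 130 x 24 mm, lying flat nearest the robot; origin at the centre of its underside.
Mind the look-alikes: they are no part of the job. There is more than one size of the rod; the one meant has the size given above.

How it is judged (in metres and radians):
On the way, in this order (a step that is already met when the one before it is completed fails the run):
1. the plug is bottomed out and pressed firmly (over 6 N) with the rod for 0.2 s (value of joint plug above 0.047 m and contact force between rod and plug above 6 N), for 0.2 s.
2. the rod stands in its holder again, let go (horizontal distance between rod and holder_floor below 0.01 m and z of rod in the frame of holder_floor below 0.008 m and angle between rod's own z axis and vertical below 0.2 rad and contact force between the fingers and rod below 0.1 N), for 0.2 s.
3. the flask stands upright in the stand's cup, let go (horizontal distance between flask and stand_mouth below 0.006 m and z of flask in the frame of stand_mouth between 0.012 and 0.023 m and angle between flask's own z axis and vertical below 0.14 rad and contact force between the fingers and flask below 0.1 N and linear speed of flask below 0.02 m/s), for 0.2 s.
At the end, for the whole second after the job is handed in: Plug within 3 mm of bottomed out; rod let go in its holder, foot within 10 mm of the hole centre and 8 mm of its floor, lean under 0.2 rad; flask let go and at rest in the cup, ball centre within 6 mm of the stand axis and 12 to 23 mm above the rim, lean under 0.14 rad (all of step 2 and all of step 3 and value of joint plug above 0.047 m); the robot touches nothing.
It fails at once if the flask is dropped or laid on the bench (ball's centre below 40 mm) (height (world z) of flask below 0.04 m).
It fails at once if the flask hits the stand with over 30 N (contact force between flask and stand above 30 N).
It fails at once if the fingers push the plug (over 2 N) (contact force between the fingers and plug above 2 N).
It fails at once if the bottle, jar, logger or ice pack is moved more than 20 mm (distance of any of vial, jar, logger, icepack from where it was at the start of the episode above 0.02 m).
It also fails if it takes over 66 s, if anything falls off the work surface, if the arm or the gripper's body presses on something with over 40 N, if the wrist force passes 120 N, or if a joint passes its speed limit or range.

ROBOT

A 7-joint arm with a two-finger parallel gripper is mounted at the origin on the work surface. World frame = base frame: x ahead of the robot, y to its left, z up, the work surface at z = 0. Lengths are in mm, angles in rad, forces in N, time in s.
With the tool pointing down it reaches from about 400 to 875 mm from the base axis. Payload 19.3 kg.
Tool frame: the origin (TCP) lies midway between the tips of the shut fingers; the grasp point (between the pads) lies 19 mm behind it; z points along the fingers, y is the line along which they close (so a half turn about z gives the same grasp; the last joint's range is limited). The gripper opens to 85 mm and grips with 20 to 120 N. Pads are 22 mm wide; open, the fingers measure 114 mm over their backs; the gripper's body (76 mm by 85 mm) begins 54 mm behind the grasp point. The pads swing forward as they close: fully open they stand 13 mm farther back than shut.
Start: joints at [-1.257, 0.521, -0.036, 1.599, 0.021, 1.021, -0.113], TCP at [234.047, 579.514, 231.291] pointing down, gripper open.
Joint ranges: [-2.91, 2.91], [-0.3, 2.13], [-1.5, 1.42], [0.17, 2.43], [-1.26, 4.41], [0.16, 1.93], [-2.52, 2.52]. Speed limits (rad/s): [1.89, 1.89, 2.39, 2.39, 3.01, 3.01, 3.01].

INTERFACE

Orientations are given as a unit quaternion [x, y, z, w].
In Python, from rig import bot gives the robot as it stands.
- The arm moves only by the tool servo_tool, never from a script. Its argument "plan" is a list of rows, each a list of 3 entries, a list of its own where there are three numbers: the shift along the tool's x, y, z in mm, then the turn, a rotation vector about the tool's x, y, z in rad, then the finger opening in mm, from 0 to 85.4. A call has 1 to 12 rows; each row shifts and turns the commanded pose from where the row before left it, along the tool's axes as they then stand; what a row does not reach is not made up. A row lasts 1/10 s, in which the tool goes at most 50 mm and 8.59 degrees, less where a joint would pass 70% of its speed; a pose out of reach is approached as far as the arm can. A call with a gripper value outside its range is refused whole. The fingers move at their own pace and stop on an object; the grip force is fixed at half the most. Time passes only in rows, so rows that do not move let the fingers close. It gives the time, the measured TCP pose, the force, the opening and the grip force at its end, in the units of the state.
- bot.observe(): the state, without advancing time (a new reading comes with each control period).
- bot.snapshot(name): name is "scene" or "side" or "wrist"; returns a dict with "img" (384x512x3 uint8, red, green, blue), "z_map" (384x512 float32, mm along the optical axis (not along the pixel's ray), 0 where there is no reading), "intrinsics" (3x3 intrinsics, pixels), "extrinsics" (4x4, takes a point from camera to world coordinates); the wrist camera has in their place "tool_from_camera" (4x4, takes a point from camera to tool coordinates, whose origin is the TCP and whose axes are the flange's). Camera axes: x right, y down, z forward; pixel columns grow to the right and rows downward; lengths in mm; the calibration is good to about 2 mm. A picture is of the moment at which its call begins: read the wrist's pose just before it.
- bot.sign_off(): hands the job in; it is judged then, once.
The state is a dict: "time": time; "joints": joint angles; "dq": joint speeds; "effort": joint torques, N m; "tcp_pos": TCP position; "tool_rot": TCP orientation; "ft_force": force on the tool from outside, world axes, zero at the start; "wrist_torque": the same for the moment, N m; "width": finger opening in mm; "finger_force": force on a finger pad.
Only numpy, scipy, OpenCV 4.12 (cv2) and the standard library are available. Lean on these libraries where they do the work, as an engineer would, in place of code of your own. Each camera call takes 0.05 s, during which the arm holds its last target. There are 200 camera calls.

## Working session

There is one attempt and no reset: what is moved stays moved. The work goes in short steps, Python scripts to look and compute and a tool call to move; the robot and the scene stay as the last step left them, time stands still between calls to the robot, and variables do not carry over. Pictures are saved under pics/ and viewed, at most 10 in all, crops included, and the job is handed in when it is done.

Besides the shell and the picture viewer there is one more tool, called after "Emit:" as name(argument=value, ...), one argument or row to a line, values as JSON. servo_tool: Moves the arm, as the interface text tells. Its arguments: {"type":"object","properties":{"plan":{"type":"array"}},"required":["plan"]}

```bash
mkdir -p pics; ls
cat > h.py <<'E'
import numpy as np, cv2
from rig import bot
from scipy.spatial.transform import Rotation as R
def snap(n,f):
    o=bot.observe(); s=bot.snapshot(n); np.savez(f'{f}.npz',tcp=np.array(o['tcp_pos']),rot=np.array(o['tool_rot']),**s)
    cv2.imwrite(f'pics/{f}.png',s['img'][:,:,::-1]); return load(f)
def load(f):
    d=dict(np.load(f'{f}.npz'))
    if 'extrinsics' not in d:
        T=np.eye(4);T[:3,:3]=R.from_quat(d['rot']).as_matrix();T[:3,3]=d['tcp'];d['extrinsics']=T@d['tool_from_camera']
    z=d['z_map'];K=d['intrinsics'];v,u=np.indices(z.shape)
    p=np.stack([(u-K[0,2])/K[0,0]*z,(v-K[1,2])/K[1,1]*z,z],-1)
    d['xyz']=p@d['extrinsics'][:3,:3].T+d['extrinsics'][:3,3]; d['xyz'][z==0]=np.nan
    return d
def st():
    o=bot.observe(); print({k:np.round(o[k],3).tolist() for k in ('time','tcp_pos','tool_rot','ft_force','width','finger_force')})
E
python3 - <<'E'
from h import *
import cv2
a=snap('scene','scene0');b=snap('side','side0');st()
print(a['extrinsics'].round(2),b['extrinsics'].round(2))
im=np.vstack([a['img'],b['img']])[:,:,::-1]
E
```

```text
pics
{'time': 0.1, 'tcp_pos': [233.93, 579.225, 230.779], 'tool_rot': [0.191, 0.982, -0.001, -0.0], 'ft_force': [-0.785, -0.524, -0.99], 'width': 85.491, 'finger_force': 0.0}
[[ 5.80000e-01  6.10000e-01 -5.40000e-01  1.00757e+03]
 [ 8.20000e-01 -4.40000e-01  3.70000e-01 -2.40590e+02]
 [-1.00000e-02 -6.50000e-01 -7.60000e-01  6.82330e+02]
 [ 0.00000e+00  0.00000e+00  0.00000e+00  1.00000e+00]] [[ 9.1000e-01 -3.0000e-01  2.9000e-01  2.9967e+02]
 [-4.1000e-01 -6.8000e-01  6.1000e-01 -5.2314e+02]
 [ 1.0000e-02 -6.7000e-01 -7.4000e-01  7.9490e+02]
 [ 0.0000e+00  0.0000e+00  0.0000e+00  1.0000e+00]]
```

View pics/scene0.png

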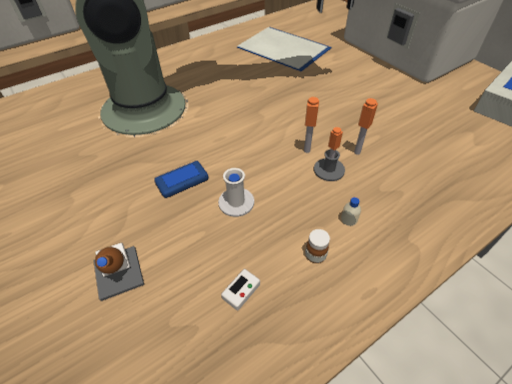

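View pics/side0.png

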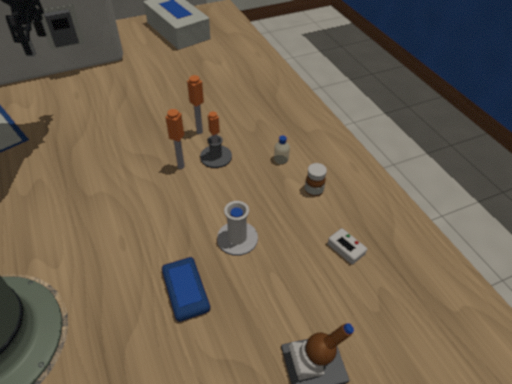

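Scene view: the rod candidates are the orange grips at (312,112), (367,115) and (335,138). Only the last one stands in the round grey holder (330,168), and it is the smallest. The stand is at (235,190), the flask and nest at (112,262), the ice pack at (182,179), the logger at (241,288), the jar at (318,245) and the vial at (352,210). The side view agrees, with the holder rod at (213,130). Next I measure them and check the rod choice in a close crop.

```bash
cat > m.py <<'E'
from h import *
for f,boxes in (('scene0',dict(rodA=(300,90,325,160),rodB=(352,90,382,160),rod=(322,120,350,185),stand=(215,160,258,218),nest=(88,235,150,300),vial=(340,192,365,228),jar=(302,226,334,265))),
 ('side0',dict(rodA=(185,70,206,136),rodB=(165,105,188,172),rod=(198,108,235,170),stand=(213,195,262,256),nest=(280,315,360,384)))):
    d=load(f)
    for n,(a,b,c,e) in boxes.items():
        P=d['xyz'][b:e,a:c].reshape(-1,3);C=d['img'][b:e,a:c].reshape(-1,3).astype(int)
        ok=~np.isnan(P[:,0]);P,C=P[ok],C[ok]
        if n=='nest':
            am=(C[:,0]>C[:,2]*2)&(C[:,0]<150)&(C[:,1]<C[:,0]*.65)&(P[:,2]>30)
            bl=(C[:,2]>C[:,0]*1.6)&(P[:,2]>60)
            from scipy.optimize import least_squares
            Q=P[am]
            r=least_squares(lambda x:np.linalg.norm(Q-x,axis=1)-27,Q.mean(0)-d['extrinsics'][:3,2]*-10,loss='soft_l1',f_scale=1.5)
            print(f,n,'ball',r.x.round(1),am.sum(),'stopper',P[bl].mean(0).round(1),bl.sum()); continue
        if n=='stand':
            bl=(C[:,2]>C[:,0]*1.6)&(P[:,2]>30);print(f,'plugtop',P[bl].mean(0).round(1),np.percentile(P[bl][:,2],[10,50,90]).round(1),bl.sum())
            q=P[(P[:,2]>93)&~bl]; print('  rim mid',((q.max(0)+q.min(0))/2).round(1),np.ptp(q,axis=0).round(1))
            q=P[(P[:,2]>3)&(P[:,2]<14)]
            print('  disc circ',*[x if np.isscalar(x) else np.round(x,1) for x in cv2.minEnclosingCircle(q[:,:2].astype(np.float32))]); continue
        og=(C[:,0]>C[:,2]*2)&(C[:,0]>C[:,1]*1.9)&(P[:,2]>40)
        q=P[og] if 'rod' in n else P[P[:,2]>20]
        top=q[q[:,2]>np.percentile(q[:,2],98)-4]
        print(f,n,'z',q[:,2].min().round(1),q[:,2].max().round(1),'mean',q.mean(0).round(1),'topmid',((top.max(0)+top.min(0))/2).round(1),np.ptp(top,axis=0).round(1))
E
python3 m.py
python3 - <<'E'
from h import *
a=load('scene0')['img'][75:200,285:400,::-1];b=load('side0')['img'][65:190,150:265,::-1]
cv2.imwrite('pics/crop1.png',cv2.resize(np.hstack([a,b]),None,fx=3.4,fy=3.4,interpolation=cv2.INTER_CUBIC))
E
```

```text
scene0 rodA z 102.5 172.3 mean [482.4 289.5 137. ] topmid [478.5 292.7 170. ] [14.1 14.8  4.6]
scene0 rodB z 102.0 172.8 mean [568.1 399.2 138.4] topmid [567.6 404.3 169.7] [17.5 15.5  6.2]
scene0 rod z 90.2 141.2 mean [573.1 290.6 117.2] topmid [570.9 292.  138.9] [12.1 12.9  4.7]
scene0 plugtop [516.8  28.2  93.3] [91.5 93.6 94.6] 72
  rim mid [515.9  29.   97.6] [51.6 49.9  9.1]
  disc circ [466.1  44. ] 96.17748260498047
scene0 nest ball [ 537.3 -286.1   65.1] 416 stopper [ 578.8 -293.7  124.3] 74
scene0 vial z 20.0 77.7 mean [723.2 212.4  49.3] topmid [718.7 218.7  75.1] [18.8 17.8  5.2]
scene0 jar z 20.0 73.4 mean [749.8  84.6  55.7] topmid [744.3  90.8  70.6] [41.8 41.3  5.5]
side0 rodA z 104.1 174.4 mean [557.4 400.6 136.2] topmid [555.9 401.9 169.8] [17.7 14.4  9.2]
side0 rodB z 105.2 170.8 mean [469.5 288.1 135.9] topmid [467.4 291.6 167.4] [17.5  7.8  6.9]
side0 rod z 89.4 137.6 mean [562.8 289.2 113.6] topmid [556.7 293.4 135.8] [1.2 7.5 3.7]
side0 plugtop [515.   30.9  92.5] [90.6 92.6 94.3] 91
  rim mid [515.   30.6  97.6] [50.1 51.8  8.9]
  disc circ [508.6  49.1] 63.230125427246094
side0 nest ball [ 543.4 -283.1   68.4] 850 stopper [ 575.2 -292.1  125.1] 65
```

View pics/crop1.png

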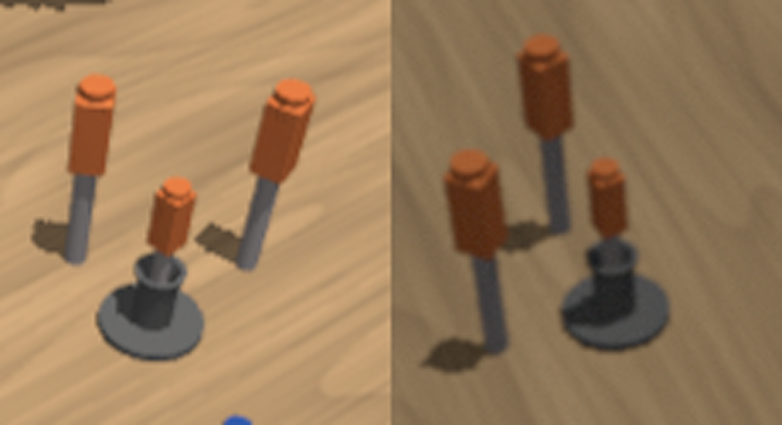

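The middle rod tops out at z≈141 mm, which is 10 + 131, so it matches the description. The other two reach 172 mm and stand on the bench outside the holder, so they are decoys. Next is the wrist camera.

```bash
cat >> h.py <<'E'
def to(p,rot=None):
    "tool-axis shift to world point p from measured pose; then turn to rot"
    o=bot.observe(); r=R.from_quat(o['tool_rot']); print('shift',r.inv().apply(np.array(p)-o['tcp_pos']).round(1), 'turn', None if rot is None else (r.inv()*rot).as_rotvec().round(3))
def down(yaw): # tool x at yaw (rad) in the world, z down
    c,s=np.cos(yaw),np.sin(yaw); return R.from_matrix(np.array([[c,s,0],[s,-c,0],[0,0,-1.]]))
E
python3 - <<'E'
from h import *
s=bot.snapshot('wrist');print(s['tool_from_camera'].round(2),s['intrinsics'])
to([535,290,280],down(np.pi))
E
```

```text
[[   0.     -0.95   -0.32   80.45]
 [   1.      0.     -0.      0.56]
 [   0.     -0.32    0.95 -142.14]
 [   0.      0.      0.      1.  ]] [[285.33562132   0.         256.36734328]
 [  0.         285.33562132 193.2362243 ]
 [  0.           0.           1.        ]]
shift [-387.5 -155.6  -49. ] turn [-0.001 -0.    -0.384]
```

Emit:
servo_tool(
  plan=[
    [[0,0,-30],[0,0,0],85],
    [[-39,-15.5,-2],[0,0,0],85],
    [[-39,-15.5,-2],[0,0,0],85],
    [[-39,-15.5,-2],[0,0,0],85],
    [[-39,-15.5,-2],[0,0,0],85],
    [[-39,-15.5,-2],[0,0,0],85],
    [[-39,-15.5,-2],[0,0,0],85],
    [[-39,-15.5,-2],[0,0,0],85],
    [[-39,-15.5,-2],[0,0,0],85],
    [[-39,-15.5,-2],[0,0,0],85],
    [[-39,-15.5,-2],[0,0,0],85],
    [[0,0,0],[0,0,-0.13],85],
  ],
)

```text
time: 1.35
tcp_pos: [541.4, 284.5, 281.2]
tool_rot: [0.13, 0.992, -0.001, 0.001]
ft_force: [-1.0, -0.3, 0.1]
width: 84.9
finger_force: 0.0
```

Emit:
servo_tool(
  plan=[
    [[0,0,0],[0,0,-0.13],85],
    [[0,0,0],[0,0,-0.124],85],
    [[0,0,0],[0,0,0],85],
    [[0,0,0],[0,0,0],85],
  ],
)

```text
time: 1.75
tcp_pos: [537.6, 289.6, 281.1]
tool_rot: [0.002, 1.0, -0.0, -0.0]
ft_force: [0.4, 0.0, -0.7]
width: 85.0
finger_force: 0.0
```

Run:
```python
from h import *
d=snap('wrist','w1');st()
cv2.imwrite('pics/w1.png',cv2.resize(d['img'][:,:,::-1],(768,576)))
P=d['xyz'];C=d['img'].astype(int)
og=(C[...,0]>C[...,2]*2)&(C[...,0]>C[...,1]*1.9)&(P[...,2]>130)&(P[...,2]<146)&(abs(P[...,0]-565)<40)&(abs(P[...,1]-290)<40)
q=P[og];v,u=np.nonzero(og);print(len(q),((q.max(0)+q.min(0))/2).round(1),np.ptp(q,axis=0).round(1),u.mean(),v.mean())
```

```text
{'time': 1.8, 'tcp_pos': [537.582, 289.639, 281.174], 'tool_rot': [0.002, 1.0, -0.0, -0.0], 'ft_force': [0.264, 0.164, 0.073], 'width': 84.799, 'finger_force': 0.0}Traceback (most recent call last):
  File "<stdin>", line 6, in <module>
    return umr_maximum(a, axis, None, out, keepdims, initial, where)
ValueError: zero-size array to reduction operation maximum which has no identity
```

View pics/w1.png

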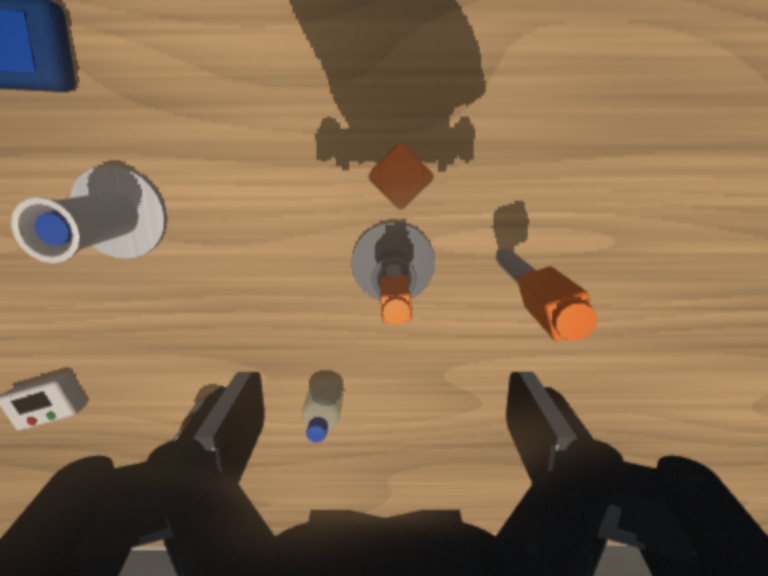

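The wrist view shows the holder rod's cap at (396,312), with its grip flats square to the image and so to the tool axes. The decoy grips are at (401,177) and (565,310), and the stand's mouth is at (47,230). Now I measure the rod and the stand accurately.

```bash
cat > c.py <<'E'
from h import *
import sys
def ray(d,u,v,z):
    K=d['intrinsics'];T=d['extrinsics'];r=T[:3,:3]@[(u-K[0,2])/K[0,0],(v-K[1,2])/K[1,1],1];t=T[:3,3];return t+r*(z-t[2])/r[2]
E
python3 - <<'E'
from c import *
d=load('w1');P=d['xyz'];C=d['img'].astype(int)
q=P[195:220,250:280].reshape(-1,3);m=(q[:,2]>80)&(q[:,2]<150)
print(q[m].mean(0).round(1),q[m][:,2].max())
print('cap by ray',ray(d,396/1.5,312/1.5,141).round(1))
c=C[195:220,250:280].reshape(-1,3)[m];t=q[m][q[m][:,2]>136];print('top',t.shape,((t.max(0)+t.min(0))/2).round(1),np.ptp(t,axis=0).round(1))
print('holder disc ray',ray(d,393/1.5,262/1.5,5).round(1))
print('rim ray',ray(d,46/1.5,230/1.5,100).round(1),'plug',ray(d,52/1.5,229/1.5,93).round(1))
g=d['img'][140:235,215:310,::-1];cv2.imwrite('pics/crop2.png',cv2.resize(g,(570,570),interpolation=cv2.INTER_CUBIC))
E
```

```text
[565.4 297.3 137.8] 142.22206464003978
cap by ray [567.8 297.6 141. ]
top (264, 3) [567.5 297.6 139.2] [19.5 19.1  6.1]
holder disc ray [567.  297.9   5. ]
rim ray [516.1  32.  100. ] plug [516.6  31.2  93. ]
```

View pics/crop2.png

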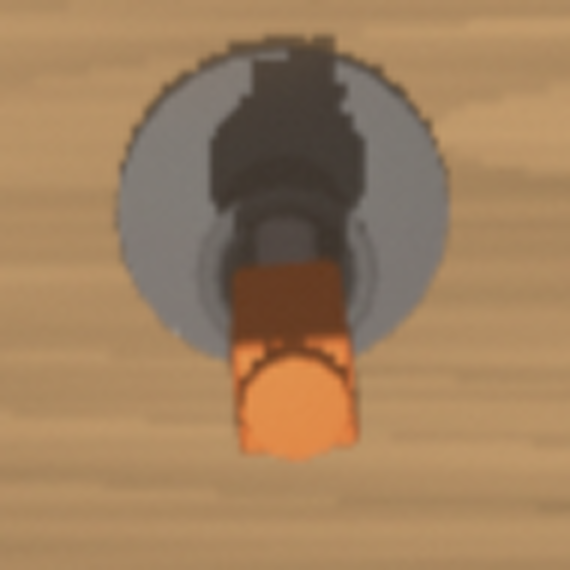

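Crop: the grip's near edge runs from (232,341) to (352,333), a yaw of about 4 degrees. The rod is upright and centred in the holder. I align and descend, then close.

Emit:
servo_tool(
  plan=[
    [[-15,4,0],[0,0,0],85],
    [[-15,4,0],[0,0,0],85],
    [[0,0,0],[0,0,-0.065],85],
    [[0,0,25],[0,0,0],85],
    [[0,0,30],[0,0,0],85],
    [[0,0,25],[0,0,0],85],
    [[0,0,0],[0,0,0],85],
    [[0,0,0],[0,0,0],85],
  ],
)

```text
time: 2.6
tcp_pos: [567.7, 297.9, 201.9]
tool_rot: [-0.032, 0.999, -0.0, 0.0]
ft_force: [0.3, 0.5, 0.9]
width: 84.9
finger_force: 0.0
```

Run:
```python
from c import *
to([567.5,297.6,93],down(np.pi+.065))
d=snap('wrist','w2');P=d['xyz'];C=d['img'].astype(int)
m=(P[...,2]>137)&(P[...,2]<144)&(np.hypot(P[...,0]-567,P[...,1]-297)<16)
q=P[m];v,u=np.nonzero(m);print(len(q),((q.max(0)+q.min(0))/2).round(1),np.ptp(q,axis=0).round(1),(u.min()+u.max())/2,(v.min()+v.max())/2)
```

```text
shift [  0.3  -0.3 108.9] turn [-0.    -0.    -0.001]
505 [567.8 297.3 139.8] [20.  19.2  5.5] 255.5 208.0
```

Emit:
servo_tool(
  plan=[
    [[0,0,30],[0,0,0],85],
    [[0,0,35],[0,0,0],85],
    [[0,0,30],[0,0,0],85],
    [[0,0,14],[0,0,0],85],
    [[0,0,0],[0,0,0],60],
    [[0,0,0],[0,0,0],30],
    [[0,0,0],[0,0,0],10],
    [[0,0,0],[0,0,0],10],
    [[0,0,0],[0,0,0],10],
    [[0,0,0],[0,0,0],10],
    [[0,0,0],[0,0,0],10],
  ],
)

```text
time: 3.75
tcp_pos: [568.3, 298.0, 93.6]
tool_rot: [-0.032, 0.999, 0.0, 0.001]
ft_force: [-0.5, -0.3, 8.6]
width: 21.3
finger_force: 58.4
```

Emit:
servo_tool(
  plan=[
    [[0,0,-15],[0,0,0],10],
    [[0,0,-30],[0,0,0],10],
    [[0,0,-40],[0,0,0],10],
    [[0,0,-35],[0,0,0],10],
    [[0,0,0],[0,0,0],10],
    [[0,0,0],[0,0,0],10],
  ],
)

```text
time: 4.35
tcp_pos: [567.8, 297.9, 213.9]
tool_rot: [-0.033, 0.999, 0.001, 0.001]
ft_force: [-0.2, -0.8, -1.4]
width: 21.2
finger_force: 58.7
```

Run:
```python
from c import *
st();to([516,31.5,215])
```

```text
{'time': 4.35, 'tcp_pos': [567.844, 297.903, 213.859], 'tool_rot': [-0.033, 0.999, 0.001, 0.001], 'ft_force': [-0.153, -0.784, -1.43], 'width': 21.246, 'finger_force': 58.681}
shift [  69.1 -262.5   -1.5] turn None
```

Emit:
servo_tool(
  plan=[
    [[8.5,-32.5,0],[0,0,0],10],
    [[8.5,-32.5,0],[0,0,0],10],
    [[8.5,-32.5,0],[0,0,0],10],
    [[8.5,-32.5,0],[0,0,0],10],
    [[8.5,-32.5,0],[0,0,0],10],
    [[8.5,-32.5,0],[0,0,0],10],
    [[8.5,-32.5,0],[0,0,0],10],
    [[8.5,-32.5,0],[0,0,0],10],
    [[0,0,0],[0,0,0],10],
    [[0,0,0],[0,0,0],10],
    [[0,0,0],[0,0,0],10],
  ],
)

```text
time: 5.45
tcp_pos: [516.6, 34.8, 211.9]
tool_rot: [-0.033, 0.999, 0.0, -0.0]
ft_force: [-0.6, 0.4, -0.6]
width: 21.4
finger_force: 58.9
```

Run:
```python
from c import *
d=snap('wrist','w3');st();to([516,31.5,215])
cv2.imwrite('pics/w3.png',cv2.resize(d['img'][:,:,::-1],(768,576)))
P=d['xyz'];m=(P[...,2]>96.5)&(P[...,2]<103)&(np.hypot(P[...,0]-516,P[...,1]-31)<40)
q=P[m];print(len(q),((q.max(0)+q.min(0))/2).round(1),np.ptp(q,axis=0).round(1))
m=(P[...,2]>110)&(P[...,2]<175)&(np.hypot(P[...,0]-516,P[...,1]-31)<15);q=P[m]
for a in (115,125,135,150,170):
  w=q[abs(q[:,2]-a)<4]; print(a,len(w),w.mean(0).round(1) if len(w) else '',np.ptp(w,axis=0).round(1) if len(w) else '')
```

```text
{'time': 5.5, 'tcp_pos': [516.625, 34.956, 212.003], 'tool_rot': [-0.033, 0.999, 0.0, -0.0], 'ft_force': [-0.116, 0.272, -0.975], 'width': 21.494, 'finger_force': 58.942}
shift [ 0.9 -3.4 -3. ] turn None
823 [516.2  30.3  99.3] [49.8 49.9  5.6]
115 0  
125 4 [511.5  34.9 128.6] [ 4.5 11.1  0.9]
135 55 [510.6  34.1 134.9] [ 6.4 13.   7.8]
150 64 [510.8  34.5 150. ] [ 7.6 13.7  7.7]
170 86 [510.8  34.8 170. ] [ 6.3 13.5  7.9]
```

View pics/w3.png

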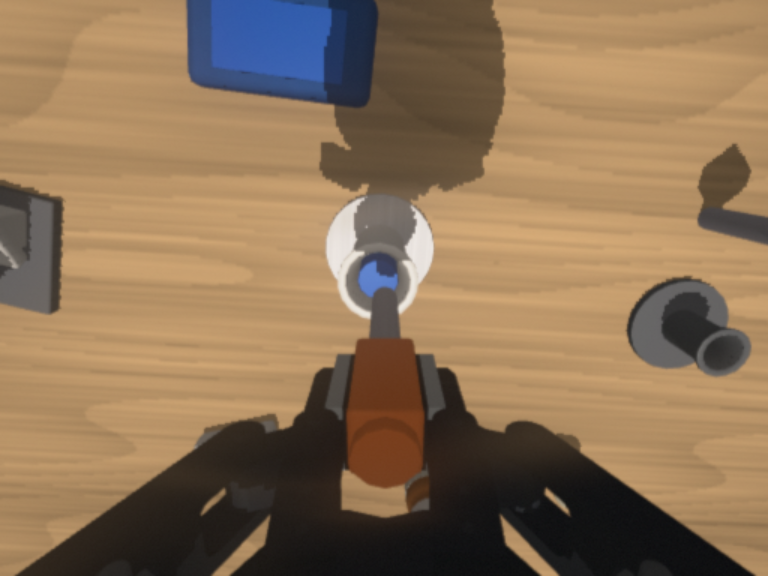

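The wrist view shows the rod shaft at (385,310) hanging straight, just right of the rim centred at (378,280), with the blue plug inside. I shift 4.4 mm in y and descend.

Emit:
servo_tool(
  plan=[
    [[0.8,-4.4,0],[0,0,0],10],
    [[0,0,12],[0,0,0],10],
    [[0,0,15],[0,0,0],10],
    [[0,0,10],[0,0,0],10],
    [[0,0,8],[0,0,0],10],
    [[0,0,8],[0,0,0],10],
    [[0,0,8],[0,0,0],10],
    [[0,0,8],[0,0,0],10],
    [[0,0,0],[0,0,0],10],
  ],
)

```text
time: 6.4
tcp_pos: [515.9, 29.4, 142.3]
tool_rot: [-0.033, 0.999, -0.0, -0.001]
ft_force: [-0.5, 0.0, -0.1]
width: 21.0
finger_force: 58.7
```

Emit:
servo_tool(
  plan=[
    [[0,0,3],[0,0,0],10],
    [[0,0,3],[0,0,0],10],
    [[0,0,2],[0,0,0],10],
  ],
)

```text
time: 6.7
tcp_pos: [516.4, 29.4, 135.3]
tool_rot: [-0.033, 0.999, -0.0, 0.0]
ft_force: [-0.8, 0.0, 2.6]
width: 21.8
finger_force: 59.2
```

Emit:
servo_tool(
  plan=[
    [[0,0,1],[0,0,0],10],
    [[0,0,1],[0,0,0],10],
  ],
)

```text
time: 6.9
tcp_pos: [516.4, 29.4, 133.4]
tool_rot: [-0.033, 0.999, 0.0, 0.0]
ft_force: [-0.3, -0.2, 16.3]
width: 21.6
finger_force: 60.8
```

Emit:
servo_tool(
  plan=[
    [[0,0,1],[0,0,0],10],
    [[0,0,0],[0,0,0],10],
  ],
)

```text
time: 7.1
tcp_pos: [516.8, 29.4, 133.3]
tool_rot: [-0.032, 0.999, 0.0, 0.001]
ft_force: [-3.1, -1.2, 21.1]
width: 21.5
finger_force: 62.1
```

Bottomed out at TCP 133.4, as predicted, with about 20 N. I hold, then retract and check the plug.

Emit:
servo_tool(
  plan=[
    [[0,0,0],[0,0,0],10],
    [[0,0,0],[0,0,0],10],
    [[0,0,0],[0,0,0],10],
    [[0,0,0],[0,0,0],10],
    [[0,0,0],[0,0,0],10],
    [[0,0,0],[0,0,0],10],
  ],
)

```text
time: 7.7
tcp_pos: [516.7, 29.4, 133.3]
tool_rot: [-0.032, 0.999, 0.0, 0.001]
ft_force: [-4.2, -0.8, 21.1]
width: 21.3
finger_force: 62.0
```

Emit:
servo_tool(
  plan=[
    [[0,0,-10],[0,0,0],10],
    [[0,0,-25],[0,0,0],10],
    [[0,0,-35],[0,0,0],10],
    [[0,0,-15],[0,0,0],10],
    [[0,0,0],[0,0,0],10],
    [[0,0,0],[0,0,0],10],
  ],
)

```text
time: 8.3
tcp_pos: [516.0, 29.5, 217.0]
tool_rot: [-0.033, 0.999, 0.0, 0.0]
ft_force: [-0.1, 0.4, -1.3]
width: 21.3
finger_force: 58.9
```

Run:
```python
from c import *
d=snap('wrist','w4');st();to([567.8,297.6,215])
P=d['xyz'];C=d['img'].astype(int)
m=(C[...,2]>C[...,0]*1.5)&(np.hypot(P[...,0]-516,P[...,1]-31)<16);print('plug z',m.sum(),np.median(P[m],axis=0).round(1))
q=P[(P[...,2]>110)&(P[...,2]<175)&(np.hypot(P[...,0]-516,P[...,1]-31)<16)]
print('foot',q[:,2].min())
for a in (125,135,150,170):
  w=q[abs(q[:,2]-a)<4]; print(a,len(w),w.mean(0).round(1) if len(w) else '')
```

```text
{'time': 8.35, 'tcp_pos': [515.744, 29.405, 216.549], 'tool_rot': [-0.033, 0.999, -0.0, -0.001], 'ft_force': [0.206, -0.172, -1.024], 'width': 21.211, 'finger_force': 58.888}
shift [-69.4 264.2   1.4] turn None
plug z 273 [517.4  30.6  49.6]
foot 133.11580366102663
125 0 
135 33 [510.4  28.9 136.4]
150 55 [510.   29.1 150.1]
170 82 [510.2  29.1 170.1]
```

The plug top is at z≈50, so it is bottomed out. The rod is still straight and unslipped, so I return it to the holder.

Emit:
servo_tool(
  plan=[
    [[-8.7,33,0],[0,0,0],10],
    [[-8.7,33,0],[0,0,0],10],
    [[-8.7,33,0],[0,0,0],10],
    [[-8.7,33,0],[0,0,0],10],
    [[-8.7,33,0],[0,0,0],10],
    [[-8.7,33,0],[0,0,0],10],
    [[-8.7,33,0],[0,0,0],10],
    [[-8.7,33,0],[0,0,0],10],
    [[0,0,0],[0,0,0],10],
    [[0,0,0],[0,0,0],10],
    [[0,0,0],[0,0,0],10],
  ],
)

```text
time: 9.45
tcp_pos: [568.3, 296.2, 216.4]
tool_rot: [-0.032, 0.999, -0.001, -0.001]
ft_force: [-0.6, -0.3, -0.4]
width: 21.4
finger_force: 59.0
```

Run:
```python
from c import *
d=snap('wrist','w5');st();to([567.8,297.8,94])
P=d['xyz']
q=P[(P[...,2]>55)&(P[...,2]<64)&(np.hypot(P[...,0]-567,P[...,1]-297)<25)];print('mouth',len(q),((q.max(0)+q.min(0))/2).round(1),np.ptp(q,axis=0).round(1))
q=P[(P[...,2]>110)&(P[...,2]<175)&(np.hypot(P[...,0]-567,P[...,1]-297)<16)]
for a in (137,150,170):
  w=q[abs(q[:,2]-a)<4]; print(a,len(w),w.mean(0).round(1))
```

```text
{'time': 9.5, 'tcp_pos': [568.455, 296.101, 216.804], 'tool_rot': [-0.032, 0.999, -0.0, -0.0], 'ft_force': [-0.228, 0.148, -1.142], 'width': 21.328, 'finger_force': 58.99}
shift [  0.5   1.9 122.8] turn None
mouth 569 [567.2 297.8  58.2] [38.8 39.5  6.4]
137 50 [562.4 295.3 137.5]
150 58 [562.2 295.9 150.2]
170 75 [562.4 295.5 170. ]
```

Emit:
servo_tool(
  plan=[
    [[0.6,1.9,0],[0,0,0],10],
    [[0,0,30],[0,0,0],10],
    [[0,0,30],[0,0,0],10],
    [[0,0,20],[0,0,0],10],
    [[0,0,15],[0,0,0],10],
    [[0,0,15],[0,0,0],10],
    [[0,0,9],[0,0,0],10],
    [[0,0,0],[0,0,0],10],
  ],
)

```text
time: 10.3
tcp_pos: [567.4, 299.0, 97.4]
tool_rot: [-0.033, 0.999, -0.0, -0.001]
ft_force: [-0.3, -0.7, -1.6]
width: 20.8
finger_force: 59.0
```

Emit:
servo_tool(
  plan=[
    [[-0.3,-1,3],[0,0,0],10],
    [[0,0,0],[0,0,0],10],
    [[0,0,0],[0,0,0],30],
    [[0,0,0],[0,0,0],60],
    [[0,0,0],[0,0,0],85],
    [[0,0,0],[0,0,0],85],
    [[0,0,0],[0,0,0],85],
    [[0,0,-15],[0,0,0],85],
    [[0,0,-40],[0,0,0],85],
    [[0,0,-45],[0,0,0],85],
    [[0,0,-45],[0,0,0],85],
    [[0,0,0],[0,0,0],85],
  ],
)

```text
time: 11.5
tcp_pos: [570.3, 299.4, 247.8]
tool_rot: [-0.032, 0.999, 0.002, 0.004]
ft_force: [0.8, -0.4, -0.9]
width: 85.0
finger_force: 0.0
```

Run:
```python
from c import *
d=snap('wrist','w6');st();P=d['xyz']
m=(P[...,2]>120)&(P[...,2]<146)&(np.hypot(P[...,0]-567,P[...,1]-297)<25);q=P[m];t=q[q[:,2]>137]
print(len(t),((t.max(0)+t.min(0))/2).round(1),np.ptp(t,axis=0).round(1),np.percentile(q[:,2],98))
```

```text
{'time': 11.55, 'tcp_pos': [569.261, 298.885, 244.666], 'tool_rot': [-0.032, 0.999, 0.001, 0.003], 'ft_force': [0.235, -0.786, -1.654], 'width': 85.077, 'finger_force': 0.0}
349 [568.4 298.6 139.8] [19.1 18.6  5.4] 141.87862533526075
```

The rod is back in its holder, with its top at 141.9 mm and centred. Next is a look over the flask.

Run:
```python
from c import *
to([555,-287,270],down(np.pi-.2))
```

```text
shift [  52.1 -583.6  -27.2] turn [0.003 0.005 0.265]
```

Emit:
servo_tool(
  plan=[
    [[0,0,-22],[0,0,0],85],
    [[5,-45,0],[0,0,0],85],
    [[5,-49,0],[0,0,0],85],
    [[5,-49,0],[0,0,0],85],
    [[5,-49,0],[0,0,0],85],
    [[5,-49,0],[0,0,0],85],
    [[5,-49,0],[0,0,0],85],
    [[5,-49,0],[0,0,0],85],
    [[5,-49,0],[0,0,0],85],
    [[5,-49,0],[0,0,0],85],
    [[5,-49,0],[0,0,0],85],
    [[2,-49,0],[0,0,0],85],
  ],
)

```text
time: 12.75
tcp_pos: [550.2, -240.9, 262.5]
tool_rot: [-0.033, 0.999, 0.0, -0.0]
ft_force: [1.0, 0.6, 0.5]
width: 84.7
finger_force: 0.0
```

Emit:
servo_tool(
  plan=[
    [[0,-49,0],[0,0,0],85],
    [[0,0,0],[0,0,0.135],85],
    [[0,0,0],[0,0,0.13],85],
    [[0,0,0],[0,0,0],85],
    [[0,0,0],[0,0,0],85],
  ],
)

```text
time: 13.25
tcp_pos: [554.2, -287.4, 262.3]
tool_rot: [0.098, 0.995, 0.0, -0.0]
ft_force: [-0.5, -0.1, -0.2]
width: 84.9
finger_force: 0.0
```

```bash
cat > fl.py <<'E'
from c import *
from scipy.optimize import least_squares
def flask(d,c0=(540,-285,65),dark=160):
    P=d['xyz'];C=d['img'].astype(int);near=np.linalg.norm(P-np.array(c0),axis=-1)<90
    am=near&(C[...,0]>C[...,2]*1.8)&(C[...,0]<dark)&(P[...,2]>c0[2]-30)&(C[...,1]<C[...,0]*.7)
    bl=near&(C[...,2]>C[...,0]*1.4)&(P[...,2]>c0[2]+20)
    A,B=P[am],P[bl]
    def res(x):
        n=np.array([x[3],x[4],np.sqrt(max(1e-6,1-x[3]**2-x[4]**2))])
        v=A-x[:3];h=v@n;rad=np.linalg.norm(v-np.outer(h,n),axis=1)
        a=np.where(h>26,rad-11,np.linalg.norm(v,axis=1)-27)
        w=B-x[:3];hb=w@n;rb=np.linalg.norm(w-np.outer(hb,n),axis=1)
        b=np.where(np.abs(hb-74)<np.abs(rb-9),hb-74,rb-9)
        return np.r_[a,b]
    s=B.mean(0)-np.array(c0);s/=np.linalg.norm(s)
    r=least_squares(res,[*c0,s[0],s[1]],loss='soft_l1',f_scale=1.5);x=r.x
    n=np.array([x[3],x[4],np.sqrt(1-x[3]**2-x[4]**2)])
    print('ball',x[:3].round(1),'n',n.round(3),'lean',np.degrees(np.arccos(n[2])).round(1),'yaw',np.arctan2(n[1],n[0]).round(3),am.sum(),bl.sum(),'rms',np.sqrt(np.mean(np.clip(r.fun,-5,5)**2)).round(2))
    return x[:3],n
E
python3 - <<'E'
from fl import *
d=snap('wrist','w7');st()
cv2.imwrite('pics/w7.png',cv2.resize(d['img'][:,:,::-1],(768,576)))
for f in ('w7','scene0','side0'): flask(load(f))
E
```

```text
{'time': 13.3, 'tcp_pos': [554.242, -287.39, 262.334], 'tool_rot': [0.098, 0.995, 0.0, -0.0], 'ft_force': [0.007, -0.78, 0.999], 'width': 85.004, 'finger_force': 0.0}
ball [ 539.5 -284.5   64.1] n [ 0.558 -0.112  0.823] lean 34.7 yaw -0.198 1481 164 rms 0.57
ball [ 537.  -285.7   64.3] n [ 0.559 -0.121  0.82 ] lean 34.9 yaw -0.212 447 75 rms 0.9
ball [ 537.8 -282.7   62.9] n [ 0.556 -0.112  0.823] lean 34.6 yaw -0.198 917 67 rms 1.03
```

View pics/w7.png

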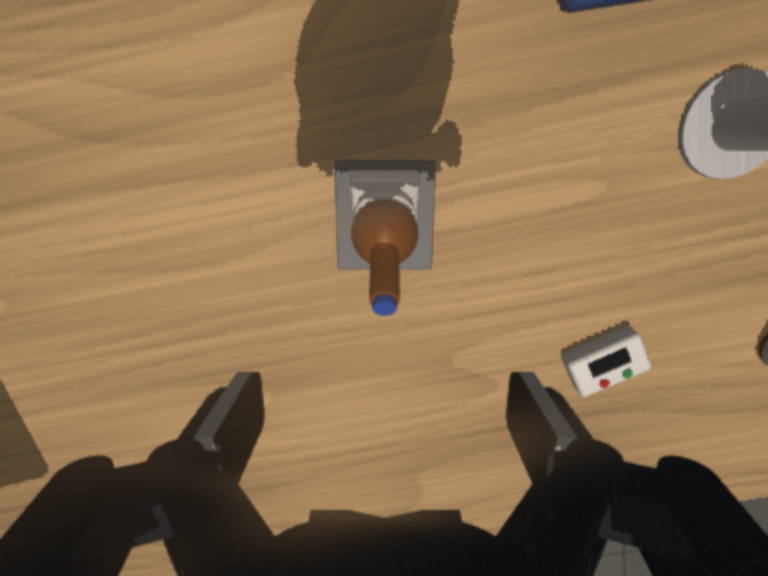

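The wrist view shows the flask ball at (384,232), the neck to (384,285) and the stopper at (384,305), with the logger well clear at (608,360). The fit gives ball (539.5,-284.5,64) and a lean of 34.7 degrees at yaw -0.198. I tilt the tool along the neck.

Emit:
servo_tool(
  plan=[
    [[-36,0,10],[0,0,0],85],
    [[-36,0,10],[0,0,0],85],
    [[0,0,0],[0,0.122,0],85],
    [[0,0,0],[0,0.122,0],85],
    [[0,0,0],[0,0.122,0],85],
    [[0,0,0],[0,0.122,0],85],
    [[0,0,0],[0,0.122,0],85],
    [[0,0,0],[0,0,0],85],
    [[0,0,0],[0,0,0],85],
  ],
)

```text
time: 14.2
tcp_pos: [616.0, -298.8, 235.3]
tool_rot: [0.094, 0.951, 0.028, -0.294]
ft_force: [-0.8, -0.0, 1.3]
width: 85.1
finger_force: 0.0
```

```bash
cat > ap.py <<'E'
from fl import *
b=np.array([539.5,-284.5,64.5]);psi=-.198;n=np.array([np.sin(.61)*np.cos(psi),np.sin(.61)*np.sin(psi),np.cos(.61)])
rot=down(np.pi+psi)*R.from_rotvec([0,.61,0])
if __name__=='__main__':
    print(rot.apply([0,0,1])+n);st();print(np.round(bot.observe()['joints'],2));to(b+n*110,rot);to(b+n*33,rot)
E
python3 ap.py
```

```text
[-1.11022302e-16  6.93889390e-17 -2.22044605e-16]
{'time': 14.2, 'tcp_pos': [615.985, -298.797, 235.347], 'tool_rot': [0.094, 0.951, 0.028, -0.294], 'ft_force': [-0.812, -0.0, 1.316], 'width': 85.121, 'finger_force': 0.0}
[ 0.21  1.05  0.35  0.78 -0.15  1.93  1.85]
shift [-33.4  -0.8  74.9] turn [-0.003  0.01   0.001]
shift [-32.6  -0.6 151.9] turn [-0.003  0.01   0.001]
```

Joint 6 is at its limit with this tilt. The neck can turn freely in the plane of the pads, so I grip with less tilt, about 0.35.

Emit:
servo_tool(
  plan=[
    [[0,0,0],[0,-0.125,0],85],
    [[0,0,0],[0,-0.125,0],85],
    [[0,0,0],[0,0,0],85],
    [[0,0,0],[0,0,0],85],
  ],
)

```text
time: 14.6
tcp_pos: [615.8, -298.8, 239.4]
tool_rot: [0.097, 0.98, 0.016, -0.171]
ft_force: [0.8, -0.4, -0.2]
width: 85.1
finger_force: 0.0
```

```bash
cat > ap2.py <<'E'
from ap import *
rot=down(np.pi+psi)*R.from_rotvec([0,.36,0]);z=rot.apply([0,0,1])
st();print(np.round(bot.observe()['joints'],2));g=b+n*51+19*z
to(g-90*z,rot);to(g,rot)
E
python3 ap2.py
```

```text
{'time': 14.6, 'tcp_pos': [615.795, -298.777, 239.413], 'tool_rot': [0.097, 0.98, 0.016, -0.171], 'ft_force': [0.754, -0.356, -0.24], 'width': 85.101, 'finger_force': 0.0}
[ 0.19  0.85  0.34  1.07 -0.17  1.59  1.86]
shift [-0.6 -0.9 70.6] turn [-0.002  0.014  0.   ]
shift [  0.7  -0.8 160.6] turn [-0.002  0.014  0.   ]
```

Emit:
servo_tool(
  plan=[
    [[0,-0.8,30],[0,0,0],85],
    [[0,0,35],[0,0,0],85],
    [[0,0,35],[0,0,0],85],
    [[0,0,20],[0,0,0],85],
    [[0,0,0],[0,0,0],85],
    [[0,0,0],[0,0,0],85],
  ],
)

```text
time: 15.2
tcp_pos: [576.7, -292.3, 124.5]
tool_rot: [0.097, 0.98, 0.016, -0.172]
ft_force: [0.5, 0.7, 0.7]
width: 84.9
finger_force: 0.0
```

```bash
python3 ap2.py
python3 - <<'E'
from fl import *
flask(snap('wrist','w8'))
E
```

```text
{'time': 15.2, 'tcp_pos': [576.741, -292.307, 124.516], 'tool_rot': [0.097, 0.98, 0.016, -0.172], 'ft_force': [0.531, 0.653, 0.723], 'width': 84.858, 'finger_force': 0.0}
[ 0.18  0.89  0.32  1.31 -0.17  1.32  1.88]
shift [  1.2   0.2 -50.9] turn [-0.003  0.012  0.   ]
shift [ 2.3  0.4 39.1] turn [-0.003  0.012  0.   ]
ball [ 539.4 -284.5   64. ] n [ 0.559 -0.113  0.822] lean 34.7 yaw -0.2 4290 692 rms 0.52
```

Emit:
servo_tool(
  plan=[
    [[1,0,15],[0,0,0],85],
    [[1.3,0.4,15],[0,0,0],85],
    [[0,0,9],[0,0,0],85],
    [[0,0,0],[0,0,0],70],
    [[0,0,0],[0,0,0],50],
    [[0,0,0],[0,0,0],35],
    [[0,0,0],[0,0,0],25],
    [[0,0,0],[0,0,0],15],
    [[0,0,0],[0,0,0],15],
    [[0,0,0],[0,0,0],15],
    [[0,0,0],[0,0,0],15],
  ],
)

```text
time: 16.35
tcp_pos: [561.2, -289.1, 88.2]
tool_rot: [0.097, 0.98, 0.016, -0.172]
ft_force: [2.2, -1.2, 5.1]
width: 20.6
finger_force: 58.5
```

Emit:
servo_tool(
  plan=[
    [[3.5,0,-9.4],[0,0,0],15],
    [[5.2,0,-14],[0,0,0],15],
    [[9,0,-23.5],[0,0,0],15],
    [[12,0,-33],[0,0,0],15],
    [[12,0,-33],[0,0,0],15],
    [[3.5,0,-9.4],[0,0,0],15],
    [[0,0,0],[0,0,0],15],
    [[0,0,0],[0,0,0],15],
  ],
)

```text
time: 17.15
tcp_pos: [559.7, -288.1, 217.6]
tool_rot: [0.097, 0.98, 0.016, -0.173]
ft_force: [-0.2, -0.2, -1.2]
width: 20.4
finger_force: 58.6
```

```bash
cat > held.py <<'E'
from fl import *
import sys
d=snap('wrist',sys.argv[1]);st();o=bot.observe();print(np.round(o['joints'],2))
r=R.from_quat(o['tool_rot']);c0=np.array(o['tcp_pos'])-r.apply([0,0,19])+(-51*np.array(eval(sys.argv[2])))
x,n=flask(d,c0,200)
print('tool lean',r.apply([0,0,1]).round(3),'ball in tool',r.inv().apply(x-o['tcp_pos']).round(1),'n in tool',r.inv().apply(n).round(3))
print('turn to upright (tool)',r.inv().apply(R.align_vectors([[0,0,1]],[n])[0].as_rotvec()).round(3))
E
python3 held.py w9 "(.562,-.113,.819)"
```

```text
{'time': 17.2, 'tcp_pos': [559.607, -288.078, 217.157], 'tool_rot': [0.097, 0.98, 0.016, -0.173], 'ft_force': [-0.649, 0.374, -1.263], 'width': 20.551, 'finger_force': 58.627}
[ 0.17  0.77  0.35  1.3  -0.15  1.45  1.88]
ball [ 537.9 -283.5  193.1] n [ 0.559 -0.109  0.822] lean 34.7 yaw -0.193 6868 1112 rms 0.53
tool lean [-0.336  0.065 -0.94 ] ball in tool [12.6  0.3 30.2] n in tool [-0.254  0.001 -0.967]
turn to upright (tool) [-0.004 -0.606  0.   ]
```

The flask is firmly held. I turn it upright, then carry it over.

Emit:
servo_tool(
  plan=[
    [[0,0,0],[0,-0.121,0],15],
    [[0,0,0],[0,-0.121,0],15],
    [[0,0,0],[0,-0.121,0],15],
    [[0,0,0],[0,-0.121,0],15],
    [[0,0,0],[0,-0.122,0],15],
    [[0,0,0],[0,0,0],15],
    [[0,0,0],[0,0,0],15],
    [[0,0,0],[0,0,0],15],
  ],
)

```text
time: 18.0
tcp_pos: [560.6, -288.2, 217.7]
tool_rot: [0.097, 0.987, -0.014, 0.127]
ft_force: [0.1, -0.2, -0.8]
width: 20.6
finger_force: 58.7
```

```bash
cat > go.py <<'E'
import sys
from c import *
o=bot.observe();r=R.from_quat(o['tool_rot']);ball=np.array(o['tcp_pos'])+r.apply([12.6,.3,30.2])
print('ball',ball.round(1),'n',r.apply([-.254,.001,-.967]).round(3))
print('shift',r.inv().apply(np.array(eval(sys.argv[1]))-ball).round(1),'unit down',r.inv().apply([0,0,-1]).round(3))
E
python3 held.py w10 "(0,0,1)"; python3 go.py "(516.3,30.3,170)"
```

```text
{'time': 18.05, 'tcp_pos': [560.71, -288.255, 217.689], 'tool_rot': [0.097, 0.987, -0.014, 0.127], 'ft_force': [0.476, 1.259, -1.341], 'width': 20.718, 'finger_force': 58.749}
[ 0.21  0.44  0.26  1.83 -0.29  0.64  2.02]
ball [ 556.1 -287.   184.3] n [0.003 0.003 1.   ] lean 0.2 yaw 0.767 6781 1182 rms 0.53
tool lean [ 0.248 -0.052 -0.967] ball in tool [13.1  0.5 31.1] n in tool [-0.256  0.    -0.967]
turn to upright (tool) [-0.003 -0.002  0.001]
ball [ 556.3 -287.2  185.3] n [0.001 0.004 1.   ]
shift [101.7 303.5 -11.8] unit down [0.254 0.003 0.967]
```

Emit:
servo_tool(
  plan=[
    [[6,20,-1],[0,0,0],15],
    [[12,35,-1.5],[0,0,0],15],
    [[13,38,-1.5],[0,0,0],15],
    [[13,38,-1.5],[0,0,0],15],
    [[13,38,-1.5],[0,0,0],15],
    [[13,38,-1.5],[0,0,0],15],
    [[13,38,-1.5],[0,0,0],15],
    [[12,35,-1],[0,0,0],15],
    [[7,23,-1],[0,0,0],15],
    [[0,0,0],[0,0,0],15],
    [[0,0,0],[0,0,0],15],
    [[0,0,0],[0,0,0],15],
  ],
)

```text
time: 19.25
tcp_pos: [520.2, 27.8, 202.8]
tool_rot: [0.098, 0.987, -0.015, 0.128]
ft_force: [-0.0, -0.9, -1.6]
width: 20.8
finger_force: 58.9
```

```bash
python3 held.py w11 "(0,0,1)"; python3 go.py "(516.3,30.3,130)"
python3 - <<'E'
from c import *
d=load('w11');P=d['xyz'];C=d['img'].astype(int)
m=(P[...,2]>96.5)&(P[...,2]<103)&(np.hypot(P[...,0]-516,P[...,1]-31)<35)&(C.min(-1)>100)
q=P[m];print(len(q),'rim mid',((q.max(0)+q.min(0))/2).round(1),np.ptp(q,axis=0).round(1))
if len(q)>20:
    A=np.c_[2*q[:,:2],np.ones(len(q))];s=np.linalg.lstsq(A,(q[:,:2]**2).sum(1),rcond=None)[0];print('circ',s[:2].round(1),np.sqrt(s[2]+s[0]**2+s[1]**2).round(1))
E
```

```text
{'time': 19.3, 'tcp_pos': [520.174, 27.55, 202.855], 'tool_rot': [0.098, 0.987, -0.015, 0.128], 'ft_force': [-0.108, -0.73, -1.288], 'width': 20.148, 'finger_force': 58.9}
[-0.57  0.31  0.41  2.12 -0.05  0.5   1.22]
ball [515.7  29.  169.5] n [0.001 0.004 1.   ] lean 0.2 yaw 1.292 6548 1166 rms 0.55
tool lean [ 0.25  -0.054 -0.967] ball in tool [13.   0.6 31.1] n in tool [-0.256  0.001 -0.967]
turn to upright (tool) [-0.004 -0.     0.001]
ball [515.8  28.6 170.4] n [-0.     0.005  1.   ]
shift [10.2  1.9 39.1] unit down [0.255 0.003 0.967]
724 rim mid [513.   30.2  99. ] [43.7 50.1  4.8]
circ [515.4  30.5] 22.4
```

Emit:
servo_tool(
  plan=[
    [[0,1.4,0],[0,0,0],15],
    [[3,0,11.5],[0,0,0],15],
    [[4,0,15],[0,0,0],15],
    [[2.5,0,9.5],[0,0,0],15],
    [[1.8,0,6.5],[0,0,0],15],
    [[0,0,0],[0,0,0],15],
    [[0,0,0],[0,0,0],15],
    [[0,0,0],[0,0,0],15],
  ],
)

```text
time: 20.1
tcp_pos: [520.4, 29.8, 159.4]
tool_rot: [0.098, 0.987, -0.014, 0.128]
ft_force: [0.0, -0.2, -0.3]
width: 20.6
finger_force: 58.9
```

```bash
python3 held.py w12 "(0,0,1)"; python3 go.py "(516.1,30.4,118)"
```

```text
{'time': 20.15, 'tcp_pos': [520.377, 29.928, 159.411], 'tool_rot': [0.098, 0.987, -0.014, 0.128], 'ft_force': [0.13, -0.717, -0.645], 'width': 20.612, 'finger_force': 58.905}
[-0.53  0.39  0.37  2.16 -0.09  0.38  1.24]
ball [515.9  31.1 126. ] n [0.001 0.004 1.   ] lean 0.2 yaw 1.389 6284 1165 rms 0.54
tool lean [ 0.251 -0.053 -0.967] ball in tool [13.   0.3 31.1] n in tool [-0.256  0.001 -0.967]
turn to upright (tool) [-0.004  0.     0.001]
ball [516.1  31.  127. ] n [-0.001  0.004  1.   ]
shift [ 2.2 -0.6  8.7] unit down [0.256 0.003 0.967]
```

Centred to within about 0.7 mm, with 8 mm left. I lower gently while watching the force.

Emit:
servo_tool(
  plan=[
    [[0.6,-0.6,2],[0,0,0],15],
    [[0.5,0,2],[0,0,0],15],
    [[0.4,0,1.5],[0,0,0],15],
    [[0.2,0,0.8],[0,0,0],15],
    [[0,0,0],[0,0,0],15],
  ],
)

```text
time: 20.65
tcp_pos: [519.9, 29.2, 152.2]
tool_rot: [0.098, 0.987, -0.014, 0.128]
ft_force: [0.3, 0.4, -0.6]
width: 20.7
finger_force: 58.9
```

Emit:
servo_tool(
  plan=[
    [[0.2,0,0.8],[0,0,0],15],
    [[0,0,0],[0,0,0],15],
  ],
)

```text
time: 20.85
tcp_pos: [520.2, 29.3, 151.6]
tool_rot: [0.098, 0.987, -0.014, 0.128]
ft_force: [0.6, -0.1, 0.9]
width: 20.5
finger_force: 58.9
```

Emit:
servo_tool(
  plan=[
    [[0.1,0,0.4],[0,0,0],15],
    [[0,0,0],[0,0,0],15],
  ],
)

```text
time: 21.05
tcp_pos: [520.3, 29.3, 151.4]
tool_rot: [0.098, 0.987, -0.014, 0.128]
ft_force: [1.5, -0.6, 4.2]
width: 20.8
finger_force: 59.0
```

Contact. I open and check before withdrawing.

Emit:
servo_tool(
  plan=[
    [[0,0,0],[0,0,0],24],
    [[0,0,0],[0,0,0],30],
    [[0,0,0],[0,0,0],45],
    [[0,0,0],[0,0,0],65],
    [[0,0,0],[0,0,0],85],
    [[0,0,0],[0,0,0],85],
    [[0,0,0],[0,0,0],85],
    [[0,0,0],[0,0,0],85],
  ],
)

```text
time: 21.85
tcp_pos: [519.9, 29.2, 151.1]
tool_rot: [0.098, 0.987, -0.014, 0.128]
ft_force: [-0.0, -0.7, -0.1]
width: 85.2
finger_force: 0.0
```

```bash
python3 held.py w13 "(0,0,1)"
```

```text
{'time': 21.9, 'tcp_pos': [519.95, 29.281, 151.143], 'tool_rot': [0.098, 0.987, -0.014, 0.128], 'ft_force': [-0.039, -0.238, -0.569], 'width': 85.341, 'finger_force': 0.0}
[-0.52  0.4   0.36  2.17 -0.1   0.36  1.25]
ball [516.6  30.3 117.7] n [ 0.052 -0.004  0.999] lean 3.0 yaw -0.073 6559 927 rms 0.54
tool lean [ 0.25  -0.053 -0.967] ball in tool [11.9  0.4 31.5] n in tool [-0.305  0.004 -0.952]
turn to upright (tool) [-0.006 -0.052  0.002]
```

The flask stands with about 3 degrees of lean (limit 8), centred. I withdraw along the tool axis.

Emit:
servo_tool(
  plan=[
    [[0,0,-10],[0,0,0],85],
    [[0,0,-25],[0,0,0],85],
    [[0,0,-35],[0,0,0],85],
    [[0,0,-35],[0,0,0],85],
    [[0,0,-25],[0,0,0],85],
    [[0,0,0],[0,0,0],85],
    [[0,0,0],[0,0,0],85],
    [[0,0,0],[0,0,0],85],
    [[0,0,0],[0,0,0],85],
  ],
)

```text
time: 22.8
tcp_pos: [487.2, 35.9, 276.1]
tool_rot: [0.098, 0.987, -0.015, 0.127]
ft_force: [-0.4, -0.4, -1.1]
width: 84.7
finger_force: 0.0
```

Run:
```python
from fl import *
d=snap('wrist','w14');st();flask(d,(516,30,118),200)
s=snap('side','side1');flask(s,(516,30,118),200)
cv2.imwrite('pics/end.png',cv2.resize(s['img'][:,:,::-1],(768,576)))
```

```text
{'time': 22.85, 'tcp_pos': [487.259, 35.893, 276.138], 'tool_rot': [0.098, 0.987, -0.015, 0.127], 'ft_force': [0.14, -0.761, -0.566], 'width': 85.167, 'finger_force': 0.0}
ball [516.6  30.3 117.7] n [ 0.056 -0.003  0.998] lean 3.2 yaw -0.062 1641 265 rms 0.56
ball [514.9  32.1 116.9] n [ 0.052 -0.008  0.999] lean 3.0 yaw -0.159 545 47 rms 1.13
```

View pics/end.png

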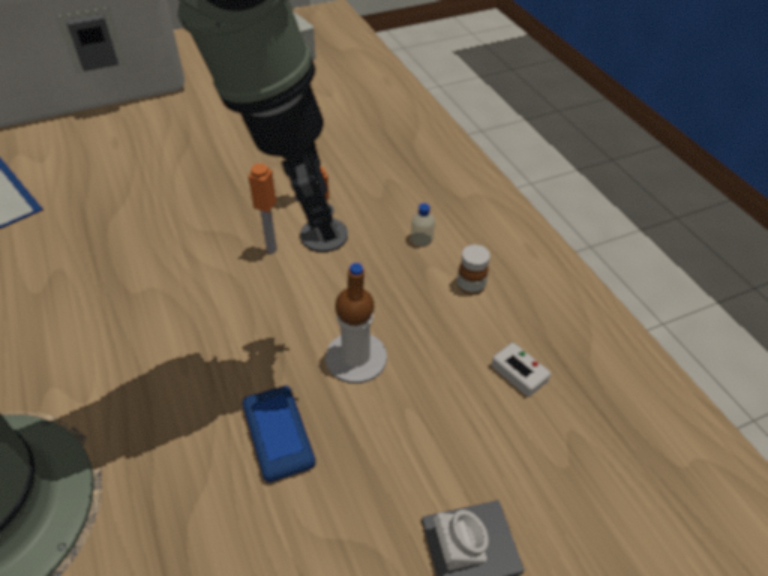

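The flask stands upright in the stand's cup at (355,305). The nest is empty, the gripper is clear, and the other things look unmoved. I hand the job in.

```bash
python3 -c "
from rig import bot
print(bot.sign_off())"
```

```text
the job is handed in; nothing more can be done
None
```

The job is handed in: the plug is bottomed out and was pressed at about 20 N, the rod is back in its holder, and the flask stands free in the cup, leaning about 3°; the hand-in gave no verdict.

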